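# Fit the grating disc on the food processor's drive shaft

## Task

Pick the grating disc with the lime-green hub off the counter, lower it level over the food processor's upright drive shaft, and turn it under light pressure until its slots find the shaft's cross key and it drops fully home on the bowl floor, then let go of it. Feel your way slowly: the machine must never take a knock or push of more than about 60 N (6 kg). Do not drop or tip the disc, and leave the blue-hubbed disc, the green bowl, the bottle and the pepper mill where they are.

Things in the scene. Friction and masses are not known exactly. Their poses are not given: they have to be found in the camera images.
- grater_hub (a point): Grating disc to fit: steel plate 140 mm across with dark holes on a lime-green hub, foot down on the counter. The point is the centre of the 38 x 38 mm square hub, on the axis, 41 mm above the foot's underside; z up along the bore, x and y square to the flats. Grip the hub's upper half across two flats, so the shaft can come up between the fingers: at home its tip is 29 mm above the hub's top.
- grater_foot (a point): Centre of the underside of the disc's studs, on the bore's axis, same axes. Up from it: foot, 50 mm square, 2 to 16 mm, on four rubber studs at its corners; plate, 16 to 19 mm; square hub, to 66 mm. A 23 mm bore runs right through. Crossed slots, 9 mm wide, run right across the foot's underside up to the plate along the disc's x and y axes, so every quarter turn is alike.
- grater: The whole grating disc, about 0.4 kg; origin at the centre of the underside of its foot, z up along the bore. Its foot rests on the shaft's cross key until a slot lines up with the key (to about 0.07 rad); then the disc can go down the last 10 mm.
- shaft_tip (a point): Tip of the processor's fixed upright drive shaft, on its axis, 95 mm above the bowl floor, 210 mm above the counter. The steel shaft is 20 mm in diameter, tapering to 8 mm over its last 12 mm. Axes are the processor's: x from its control panel to its back, z up.
- shaft_foot (a point): Centre of the bowl floor at the shaft's foot, 115 mm above the counter, where the disc's foot must rest; axes as shaft_tip. A flat-topped cross key, 6 mm wide, 44 mm long, passes level through the shaft, its top 12 mm above the floor. It starts anywhere within 0.65 rad either side of the processor's x axis, not measured. A motor brake holds shaft and key; it yields at about 0.25 N m.
- processor: Food processor, fixed to the counter: white motor housing 230 mm (x) by 220 mm (y) by 110 mm high; on top a low open round bowl, 176 mm across inside, its rim 25 mm above its floor. Origin: centre of the housing's underside; x points from its control panel to its back. It carries the drive shaft.
- slicer_hub (a point): The other disc, to be left alone: the same form with a blue hub and two blades; the point is the centre of its square hub, 41 mm above the counter.
- bowl: Lime-green bowl, 170 mm across, 90 mm high; origin at its underside. Leave alone.
- oil: Green bottle, 64 mm across, 210 mm high; origin at its underside. Leave alone.
- mill: Dark wooden pepper mill, 56 mm across, 165 mm high; origin at its underside. Leave alone.
Things that resemble listed ones, but are neither listed nor needed, are in the scene too. Leave any turquoise look-alike of the grater alone.

How it is judged:
On the way, in this order (a step that is already met when the one before it is completed fails the run):
1. the grating disc is lifted clear, its foot above the shaft's tip (z of grater_foot in the frame of shaft_tip above 0.002 m), for 0.1 s.
2. the disc is threaded on the shaft: foot at least 40 mm below the tip, on the axis and level (z of grater_foot in the frame of shaft_tip below -0.04 m and horizontal distance between grater_foot and shaft_tip below 0.006 m and angle between grater_foot's own z axis and vertical below 0.12 rad), for 0.1 s.
At the end, for the whole second after the job is handed in: The grating disc is on the shaft (within 5 mm of its axis), level to 0.05 rad, its foot within 4 mm of the bowl floor (so the key is in a slot), at rest and released (z of grater_foot in the frame of shaft_foot below 0.004 m and horizontal distance between grater_foot and shaft_foot below 0.005 m and angle between grater_foot's own z axis and vertical below 0.05 rad and linear speed of grater below 0.02 m/s); the robot touches nothing.
It fails at once if the disc pressed against the processor (housing, bowl, shaft or key) with more than 60 N (contact force between grater and processor above 60 N).
It fails at once if the disc tipped by more than 0.35 rad (angle between grater_foot's own z axis and vertical above 0.35 rad).
It fails at once if the blue-hubbed disc, the bowl, the bottle or the mill moved by more than 30 mm (distance of any of slicer_hub, bowl, oil, mill from where it was at the start of the episode above 0.03 m).
It also fails if it takes over 61 s, if anything falls off the work surface, if the arm or the gripper's body presses on something with over 40 N, if the wrist force passes 120 N, or if a joint passes its speed limit or range.

## Robot

A 6-joint arm with a two-finger parallel gripper is mounted at the origin on the work surface. World frame = base frame: x ahead of the robot, y to its left, z up, the work surface at z = 0. Lengths are in m, angles in rad, forces in N, time in s.
With the tool pointing down it reaches from about 0.25 to 0.775 m from the base axis. Payload 4 kg.
Tool frame: the origin (TCP) lies midway between the tips of the shut fingers; the grasp point (between the pads) lies 19 mm behind it; z points along the fingers, y is the direction in which the jaws open and shut (so a half turn about z gives the same grasp; the last joint's range is limited). The gripper opens to 94 mm and grips with 3 to 60 N. Pads are 16 mm wide; open, the fingers measure 119 mm over their backs; the gripper's body (75 mm by 177 mm) begins 78 mm behind the grasp point.
Start: joints at [1.188, 0.087, 1.371, -0, 1.684, -0.103], TCP at [0.152, 0.529, 0.206] pointing down, gripper open.
Joint ranges: [-3.1, 3.1], [-0.76, 2.03], [0.27, 2.55], [-1.08, 4.22], [0.17, 2.65], [-2.57, 2.57]. Speed limits (rad/s): [2.79, 2.79, 3.14, 3.14, 3.14, 3.14].

## Interface

Orientations are given as [roll, pitch, yaw] about the fixed x, y, z axes, in that order (R = Rz(yaw) Ry(pitch) Rx(roll)).
In Python, from bench import robot, cams gives the robot as it stands.
- The arm moves only by the tool step_arm, never from a script. Its argument "plan" is a list that holds one entry, the list of rows, each a list of 5 numbers: the shift along the world's x, y, z in mm, then the turn about the world's z in rad, then the opening in per cent of the stroke, from 0 (shut) to 100 (fully open). In form: [[[tx, ty, tz, turn, fingers], ...]]. A call has 1 to 8 rows; each row is the pose to reach, as a shift and turn from the pose commanded when the call began; what a row does not reach only later rows make up. A row lasts 1/12 s, in which the tool goes at most 41.7 mm and 7.16 degrees, less where a joint would pass 70% of its speed; a pose out of reach is approached as far as the arm can. A call with a gripper value outside its range is refused whole. The fingers move at their own pace and stop on an object; the grip force is fixed at half the most. Time passes only in rows, so rows that repeat a pose let the fingers close. It gives the time, the measured TCP pose, the force and the opening at its end, in the units of the state.
- robot.get_obs(): the state, without advancing time (a new reading comes with each control period).
- cams.snapshot(name): name is "scene" or "side" or "wrist"; returns a dict with "frame" (384x512x3 uint8, red, green, blue), "camera_matrix" (3x3 intrinsics, pixels), "k1" (the pictures are not rectified: a ray, as slopes to the right and down, at radius r is drawn at 1 + k1 r^2 times it, then the intrinsics apply), "origin" and "attitude" of the camera in the world; the wrist camera has in their place "T_tool_cam" (4x4, takes a point from camera to tool coordinates, whose origin is the TCP and whose axes are the flange's). Camera axes: x right, y down, z forward; pixel columns grow to the right and rows downward; lengths in m; the calibration is good to about 2 mm. A picture is of the moment at which its call begins: read the wrist's pose just before it. There is no depth.
- robot.close_job(): hands the job in, once; it reports no verdict.
The state is a dict: "time": time; "joint_positions": joint angles; "qvel": joint speeds; "joint_torque": joint torques, N m; "tool_pos": TCP position; "ee_rot": TCP orientation; "wrist_force": force on the tool from outside, world axes, zero at the start; "wrist_torque": the same for the moment, N m; "width": finger opening in m.
Only numpy, scipy, OpenCV 4.12 (cv2) and the standard library are available. Lean on these libraries where they do the work, as an engineer would, in place of code of your own. Each camera call takes 0.05 s, during which the arm holds its last target. There are 200 camera calls.

## Working session

There is one attempt and no reset: what is moved stays moved. The work goes in short steps, Python scripts to look and compute and a tool call to move; the robot and the scene stay as the last step left them, time stands still between calls to the robot, and variables do not carry over. Pictures are saved under pics/ and viewed, about 8 in all and at most 12, crops included, and the job is handed in when it is done.

Besides the shell and the picture viewer there is one more tool, called after "Emit:" as name(argument=value, ...), one argument or row to a line, values as JSON. step_arm: Moves the arm, as the interface text tells. Its arguments: {"type":"object","properties":{"plan":{"type":"array"}},"required":["plan"]}

```bash
ls; mkdir -p pics
cat > h.py <<'E'
import numpy as np,cv2
from scipy.spatial.transform import Rotation as R
from bench import robot,cams
def snap(n,name):
    o=robot.get_obs(); s=cams.snapshot(n); cv2.imwrite(f'pics/{name}.png',s['frame'][...,::-1]); 
    np.savez(f'pics/{name}.npz',**{k:np.array(v) for k,v in s.items()},tp=o['tool_pos'],er=o['ee_rot']); return s
def load(name):
    s=dict(np.load(f'pics/{name}.npz')); K=s['camera_matrix']
    if 'T_tool_cam' in s:
        T=np.eye(4);T[:3,:3]=R.from_euler('xyz',s['er']).as_matrix();T[:3,3]=s['tp'];T=T@s['T_tool_cam']
        return s,T[:3,:3],T[:3,3]
    a=s['attitude']; Rm=a if a.shape==(3,3) else R.from_euler('xyz',a).as_matrix()
    return s,Rm,s['origin']
def ray(name,u,v):
    s,Rm,o=load(name);K=s['camera_matrix'];k=float(s['k1'])
    p=cv2.undistortPoints(np.array([[[u,v]]],float),K,np.array([k,0,0,0.]),None)[0,0]
    # cv2 model: x_d=x(1+k r^2), r of undistorted
    d=Rm@np.array([p[0],p[1],1]);return o,d/np.linalg.norm(d)
def atz(name,u,v,z):
    o,d=ray(name,u,v);return o+d*(z-o[2])/d[2]
def proj(name,P):
    s,Rm,o=load(name)
    q=(np.asarray(P)-o)@Rm; x=q[...,:2]/q[...,2:]; r2=(x**2).sum(-1,keepdims=True); x=x*(1+float(s['k1'])*r2)
    K=s['camera_matrix'];return x*[K[0,0],K[1,1]]+[K[0,2],K[1,2]]
def tri(a,b):
    A=np.zeros((3,3));y=np.zeros(3)
    for o,d in (a,b):
        M=np.eye(3)-np.outer(d,d);A+=M;y+=M@o
    return np.linalg.solve(A,y)
E
python3 - <<'E'
from h import *
a=[snap(n,n+'0')for n in('scene','side')]
for s in a: print(s['origin'],s['attitude'],s['camera_matrix'][0],s['k1'])
o=robot.get_obs();print(o)
cv2.imwrite('pics/both0.png',cv2.resize(np.vstack([x['frame'] for x in a])[...,::-1],None,fx=.78,fy=.78))
E
```

```text
pics
[ 1.05357142 -0.31641879  1.02618282] [-2.51113554 -0.0100839   0.93934472] [489.478621     0.         251.28208158] -0.05593082336952716
[ 0.09387238 -0.48278099  0.66803581] [-2.17810405  0.01892419 -0.72187667] [357.35710581   0.         254.24564355] -0.008445823295928644
{'time': 0.1, 'joint_positions': array([ 1.18790230e+00,  8.79052352e-02,  1.37207237e+00,  1.69338584e-05,
        1.68358322e+00, -1.03089748e-01]), 'qvel': array([-0.00017944, -0.00049447, -0.00282858,  0.00029175,  0.00047331,
       -0.00208703]), 'joint_torque': array([ 2.65157338e-03, -3.41254807e+01, -3.03300297e+01,  7.20184436e-02,
        3.04261968e-02, -8.38076403e-05]), 'tool_pos': array([0.15170614, 0.52816692, 0.20442362]), 'ee_rot': array([-3.13963667e+00, -2.19279141e-04,  2.86179005e+00]), 'wrist_force': array([0.29350621, 0.12632132, 0.1426621 ]), 'wrist_torque': array([ 0.0167635 ,  0.01211848, -0.02001276]), 'width': 0.09403861478493554}
```

View pics/scene0.png

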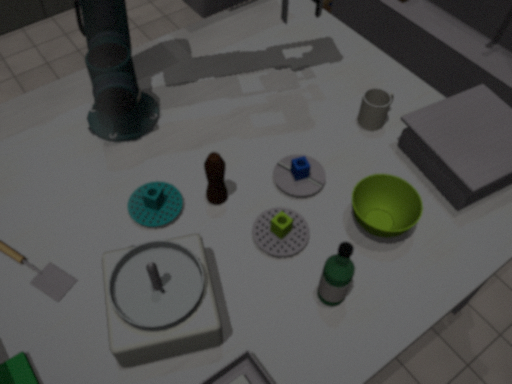

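View pics/side0.png

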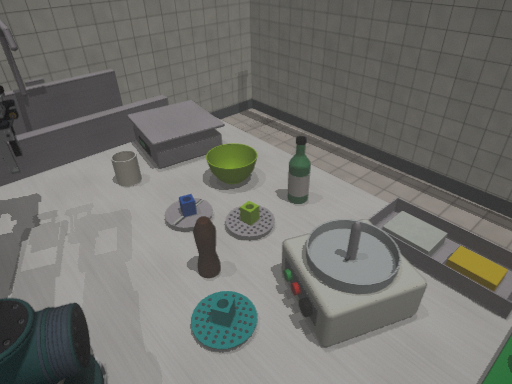

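Scene: lime hub at about (282,224), processor shaft tip at about (152,264), turquoise look-alike at (155,200), mill at (216,178). Side: hub at (250,212), shaft tip at (355,224). I'll zoom in on these.

Run:
```python
from h import *
def crop(n,x,y,w,h,f):
    return cv2.resize(cv2.imread(f'pics/{n}.png')[y:y+h,x:x+w],None,fx=f,fy=f,interpolation=cv2.INTER_CUBIC)
t=np.hstack([crop('scene0',240,190,80,60,5),crop('side0',215,185,80,60,5)])
b=np.hstack([crop('scene0',100,230,133,100,3),crop('side0',300,200,133,100,3)])
b=cv2.resize(b,(800,300)); m=np.clip(np.vstack([t,b]).astype(float)*1.4,0,255).astype(np.uint8)
cv2.imwrite('pics/z0.png',m)
for n in ('scene0','side0'):
    im=cv2.imread(f'pics/{n}.png');hsv=cv2.cvtColor(im,cv2.COLOR_BGR2HSV)
    mk=cv2.inRange(hsv,(25,120,60),(45,255,255))
    k,l,st,c=cv2.connectedComponentsWithStats(mk)
    for i in range(1,k):
        if st[i,4]>60: print(n,st[i],c[i])
print(tri(ray('scene0',282,224),ray('side0',250,212)), tri(ray('scene0',152,264),ray('side0',355,224)))
```

```text
scene0 [ 353  175   69   57 2870] [385.70034843 202.76968641]
scene0 [271 211  22  19 196] [281.64285714 220.44897959]
side0 [ 206  144   51   27 1046] [230.99713193 156.30592734]
side0 [241 201  18  12 112] [249.05357143 206.63392857]
side0 [449 246  58  39 807] [478.71995043 264.89095415]
[0.59266011 0.1222092  0.04592963] [ 0.59337075 -0.20256927  0.20419241]
```

View pics/z0.png

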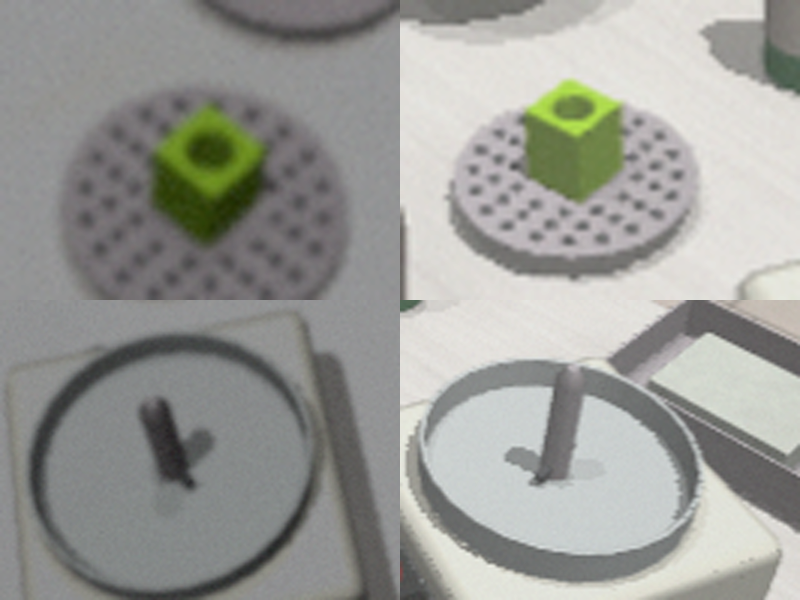

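Run:
```python
from h import *
P=np.set_printoptions(precision=4,suppress=True)
for n,C,b in (('scene0',[(293,220.6),(282,211),(270.6,221),(281.6,229.6)],(281.8,220.2)),('side0',[(259.4,206.4),(250,201.2),(240.4,207),(249.2,212.4)],(249.6,206.6))):
    Q=np.array([atz(n,*c,.066) for c in C]);print(n,atz(n,*b,.066),Q.mean(0))
    for i in range(4):
        d=Q[i]-Q[i-1];print(np.linalg.norm(d[:2]),np.arctan2(d[1],d[0])%(np.pi/2))
a,b=(150.5,264.5),(357,223)
print(tri(ray('scene0',*a),ray('side0',*b)),atz('scene0',*a,.21),atz('side0',*b,.21))
print('key',atz('scene0',162,290.5,.127),atz('side0',346,260.5,.127))
# bowl rim edges (outer/inner) z=.14: scene crop pts, rim inner top extremes
for n,pts,ox,oy in (('scene0',[(48,460),(300,400),(170,345),(180,590)],100,230),('side0',[(430-400,410),(690-400,480),(520-400,365),(590-400,565)],300,200)):
    Q=np.array([atz(n,ox+x/3.008,oy+(y-300)/3.0,.14) for x,y in pts]);print(Q)
```

```text
scene0 [0.5922 0.1217 0.066 ] [0.5929 0.1212 0.066 ]
0.037344350943679425 0.10431331266886135
0.03677317615413994 0.11017780406046596
0.039846320004233556 0.1677080532737787
0.03434960320005234 0.18117534728598514
side0 [0.5911 0.1187 0.066 ] [0.5912 0.1181 0.066 ]
0.037908452292480896 0.025568056496919653
0.035856452288769367 0.0948686722527674
0.03687212237988955 0.05942228236367564
0.03455176179641103 0.06683462829050746
[ 0.5947 -0.2058  0.2079] [ 0.5955 -0.2053  0.21  ] [ 0.5924 -0.2079  0.21  ]
key [ 0.6136 -0.2042  0.127 ] [ 0.568  -0.2129  0.127 ]
[[ 0.5531 -0.2726  0.14  ]
 [ 0.6125 -0.1129  0.14  ]
 [ 0.5234 -0.1629  0.14  ]
 [ 0.6819 -0.2467  0.14  ]]
[[ 0.5566 -0.1244  0.14  ]
 [ 0.6314 -0.2861  0.14  ]
 [ 0.6441 -0.137   0.14  ]
 [ 0.5231 -0.2829  0.14  ]]
```

Run:
```python
from h import *
np.set_printoptions(precision=3,suppress=True)
print('mill',atz('scene0',217,198,0),atz('side0',208,270,0))
print('oil',atz('scene0',332,295,0),atz('side0',299,198,0))
print('bowl',atz('scene0',386,215,0.03),atz('side0',232,168,.045))
```

```text
mill [0.409 0.058 0.   ] [0.402 0.06  0.   ]
oil [0.787 0.118 0.   ] [0.789 0.112 0.   ]
bowl [0.714 0.357 0.03 ] [0.703 0.339 0.045]
```

Emit:
step_arm(
  plan=[
    [[25,-25,20,-0.12,100],[55,-50,20,-0.24,100],[80,-75,20,-0.36,100],[110,-100,20,-0.48,100],[138,-128,20,-0.6,100],[165,-155,20,-0.72,100],[193,-180,20,-0.84,100],[220,-205,20,-0.95,100]],
  ],
)

```text
time: 0.77
tool_pos: [0.3727, 0.3219, 0.2251]
ee_rot: [-3.141, 0.0, 1.906]
wrist_force: [0.0, 0.6, -0.5]
width: 0.0938
```

Emit:
step_arm(
  plan=[
    [[28,-26,0,-0.12,100],[56,-52,0,-0.24,100],[84,-78,0,-0.24,100],[112,-104,0,-0.24,100],[140,-130,0,-0.24,100],[168,-156,-10,-0.24,100],[196,-182,-10,-0.24,100],[220,-204,-20,-0.24,100]],
  ],
)

```text
time: 1.43
tool_pos: [0.5938, 0.1175, 0.2061]
ee_rot: [3.14, 0.0, 1.671]
wrist_force: [0.1, 1.4, 0.5]
width: 0.094
```

Emit:
step_arm(
  plan=[
    [[0,0,-10,0,100],[0,0,-10,0,100],[0,0,-10,0,100]],
  ],
)

```text
time: 1.68
tool_pos: [0.5908, 0.1198, 0.194]
ee_rot: [-3.138, -0.001, 1.672]
wrist_force: [-0.5, 0.1, -0.0]
width: 0.094
```

Run:
```python
from h import *
o=robot.get_obs();print(o['joint_positions'],o['tool_pos'],o['ee_rot'])
s=snap('wrist','w1');print(s['T_tool_cam'],s['k1'],proj('w1',[.592,.12,.066]))
```

```text
[1.05741850e-01 2.10387039e-01 1.25412612e+00 5.81604370e-04
 1.68063812e+00 4.91618733e-03] [0.59083547 0.11983169 0.1939555 ] [-3.13803124e+00 -5.60820843e-04  1.67168372e+00]
[[ 4.19557778e-04 -9.61870309e-01 -2.73505637e-01  8.03589113e-02]
 [ 9.99999883e-01  4.69672361e-04 -1.17753222e-04 -2.25373733e-04]
 [ 2.41721366e-04 -2.73505556e-01  9.61870393e-01 -1.79666393e-01]
 [ 0.00000000e+00  0.00000000e+00  0.00000000e+00  1.00000000e+00]] -0.07201748245417716 [253.91184209 186.40900986]
```

View pics/w1.png

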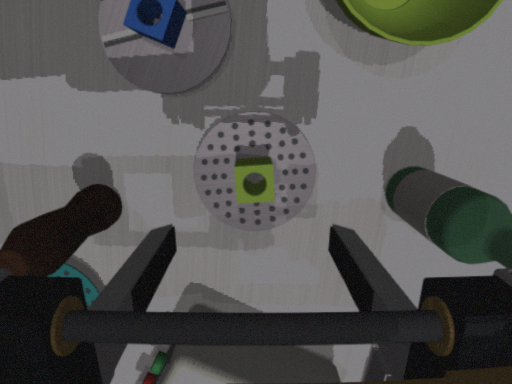

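The wrist view shows the hub top centred near (255,185), square to the jaws, with its corners at about (235,167), (273,166), (275,201) and (236,203). Bottle and mill are clear of both fingers.

Run:
```python
from h import *
np.set_printoptions(precision=4,suppress=True)
im=cv2.imread('pics/w1.png');hsv=cv2.cvtColor(im,cv2.COLOR_BGR2HSV)
mk=cv2.inRange(hsv[140:220,220:290],(25,120,90),(45,255,255))
cs,_=cv2.findContours(mk,cv2.RETR_EXTERNAL,cv2.CHAIN_APPROX_NONE);c=max(cs,key=cv2.contourArea)+[220,140]
r=cv2.minAreaRect(c.astype(np.float32));B=cv2.boxPoints(r);print(r)
Q=np.array([atz('w1',*p,.066) for p in B]);print(Q.mean(0));
for i in range(4):
    d=Q[i]-Q[i-1];print(np.linalg.norm(d),np.arctan2(d[1],d[0])%(np.pi/2))
print(atz('w1',254.5,185,.066))
mk=cv2.inRange(hsv[170:200,240:270],(0,0,0),(180,255,70));m=cv2.moments(mk);print(m['m10']/m['m00']+240,m['m01']/m['m00']+170)
```

```text
((254.33412170410156, 183.5110626220703), (37.11760330200195, 37.317161560058594), 86.18592071533203)
[0.5921 0.1227 0.066 ]
0.03815326215261437 0.1521398955042439
0.036570284094607754 0.16964788223755248
0.038054478102247435 0.18353691831988939
0.037766883362822155 0.17220586799392912
[0.5924 0.1215 0.066 ]
254.19137466307276 183.9541778975741
```

Emit:
step_arm(
  plan=[
    [[1,2,-40,0.07,100],[1,2,-75,0.07,100],[1,2,-105,0.07,100],[1,2,-130,0.07,100],[1,2,-150,0.07,100],[1,2,-160,0.07,100],[1,2,-160,0.07,100]],
  ],
)

```text
time: 2.32
tool_pos: [0.5906, 0.1227, 0.0335]
ee_rot: [-3.137, -0.0, 1.744]
wrist_force: [0.7, -0.3, -0.0]
width: 0.0936
```

Emit:
step_arm(
  plan=[
    [[0,0,0,0,60],[0,0,0,0,30],[0,0,0,0,20],[0,0,0,0,20],[0,0,0,0,20],[0,0,0,0,20],[0,0,0,0,20],[0,0,0,0,20]],
  ],
)

```text
time: 2.98
tool_pos: [0.5929, 0.1216, 0.0356]
ee_rot: [3.141, -0.0, 1.742]
wrist_force: [1.0, -0.9, 0.1]
width: 0.0441
```

Run:
```python
from h import *
o=robot.get_obs();print(o['tool_pos'],o['ee_rot'],o['width'],o['wrist_force'],o['wrist_torque'])
```

```text
[0.59293115 0.12156598 0.03556343] [ 3.14144238e+00 -4.28218573e-05  1.74163568e+00] 0.04409587438892512 [ 0.96463074 -0.85703221  0.12114214] [-0.04555691  0.04724586 -0.0013256 ]
```

Emit:
step_arm(
  plan=[
    [[0,0,0,0,10],[0,0,0,0,10],[0,0,0,0,10],[0,0,0,0,10],[0,0,0,0,10],[0,0,0,0,10]],
  ],
)

```text
time: 3.48
tool_pos: [0.5928, 0.1216, 0.0355]
ee_rot: [-3.141, 0.0, 1.742]
wrist_force: [-1.0, -1.7, 0.5]
width: 0.0378
```

Emit:
step_arm(
  plan=[
    [[0,0,2,0,10],[0,0,5,0,10],[0,0,10,0,10],[0,0,15,0,10],[0,0,20,0,10],[0,0,20,0,10]],
  ],
)

```text
time: 3.98
tool_pos: [0.5939, 0.1217, 0.0571]
ee_rot: [3.139, 0.0, 1.742]
wrist_force: [1.0, 0.8, -4.2]
width: 0.0379
```

Run:
```python
from h import *
o=robot.get_obs();print(o['tool_pos'],o['ee_rot'],o['width'],o['wrist_force'],o['wrist_torque'])
```

```text
[0.59388738 0.12174236 0.05713659] [3.13878177e+00 1.51623747e-04 1.74180878e+00] 0.03794525325716846 [ 0.97597222  0.83313804 -4.22454718] [-0.08151829 -0.02552438  0.03725693]
```

Emit:
step_arm(
  plan=[
    [[0,0,20,0,10],[0,0,50,0,10],[0,0,85,0,10],[0,0,120,0,10],[0,0,155,0,10],[0,0,190,0,10],[0,0,215,0,10],[0,0,225,0,10]],
  ],
)

```text
time: 4.65
tool_pos: [0.5943, 0.1218, 0.2866]
ee_rot: [3.132, 0.001, 1.742]
wrist_force: [0.5, 0.9, -3.8]
width: 0.0378
```

Emit:
step_arm(
  plan=[
    [[0,-10,0,0,10],[0,-30,0,0,10],[0,-60,0,0,10],[0,-90,0,0,10],[0,-120,0,0,10],[0,-150,0,0,10],[0,-180,0,0,10],[0,-210,0,0,10]],
  ],
)

```text
time: 5.32
tool_pos: [0.5915, -0.0904, 0.2767]
ee_rot: [-3.136, -0.002, 1.741]
wrist_force: [0.3, -0.6, -5.3]
width: 0.0381
```

Emit:
step_arm(
  plan=[
    [[0,-30,0,0,10],[0,-60,0,0,10],[0,-90,0,0,10],[0,-120,0,0,10],[0,-150,0,0,10],[0,-180,0,0,10],[0,-200,0,0,10],[0,-210,0,0,10]],
  ],
)

```text
time: 5.98
tool_pos: [0.591, -0.3019, 0.2758]
ee_rot: [-3.136, -0.003, 1.738]
wrist_force: [-0.9, 0.9, -5.1]
width: 0.038
```

Emit:
step_arm(
  plan=[
    [[0,0,0,0,10],[0,0,0,0,10],[0,0,0,0,10]],
  ],
)

```text
time: 6.23
tool_pos: [0.5928, -0.2969, 0.2797]
ee_rot: [-3.141, -0.002, 1.743]
wrist_force: [-0.4, -0.5, -4.1]
width: 0.0373
```

Run:
```python
from h import *
o=robot.get_obs();print(o['tool_pos'],o['ee_rot'],o['width'],o['wrist_force'],o['wrist_torque'])
snap('wrist','w2');snap('side','s2');snap('scene','c2');print(proj('w2',[.594,-.2065,.21]),proj('w2',[.594,-.2065,.115]))
```

```text
[ 0.5928451  -0.29691608  0.27970185] [-3.14081208e+00 -1.91259429e-03  1.74320779e+00] 0.03730043910110189 [-0.35367114 -0.45266487 -4.12263777] [-0.08763233  0.02924796 -0.01460585]
[274.54310969  91.79779703] [268.3932231   95.12579795]
```

View pics/w2.png

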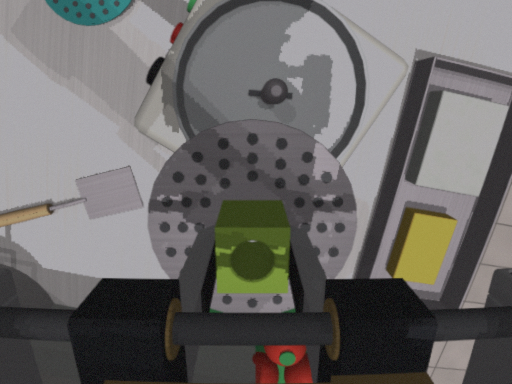

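The wrist view shows the shaft tip at about (275,91), the key ends at about (249,93) and (293,96), and the held hub's bore at (253,260). I'll refine these from one crop.

Run:
```python
from h import *
np.set_printoptions(precision=4,suppress=True)
im=cv2.imread('pics/w2.png')
a=cv2.resize(im[70:115,240:305],(520,360),interpolation=cv2.INTER_CUBIC)
b=cv2.resize(im[190:310,205:300],(280,360),interpolation=cv2.INTER_CUBIC)
cv2.imwrite('pics/z2.png',np.clip(np.hstack([a,b]).astype(float)*1.8,0,255).astype(np.uint8))
print('tip',atz('w2',275,91,.21)); 
k1,k2=atz('w2',249.5,93,.127),atz('w2',293,95.5,.127);print('key',k1,k2,(k1+k2)/2,np.linalg.norm(k1-k2),np.arctan2(*(k2-k1)[1::-1]))
print('bore',atz('w2',253,260,.2797+.0305))
```

```text
tip [ 0.5942 -0.2059  0.21  ]
key [ 0.5744 -0.2081  0.127 ] [ 0.6179 -0.2029  0.127 ] [ 0.5962 -0.2055  0.127 ] 0.0437893793096499 0.1199382115789956
bore [ 0.5929 -0.295   0.3102]
```

View pics/z2.png

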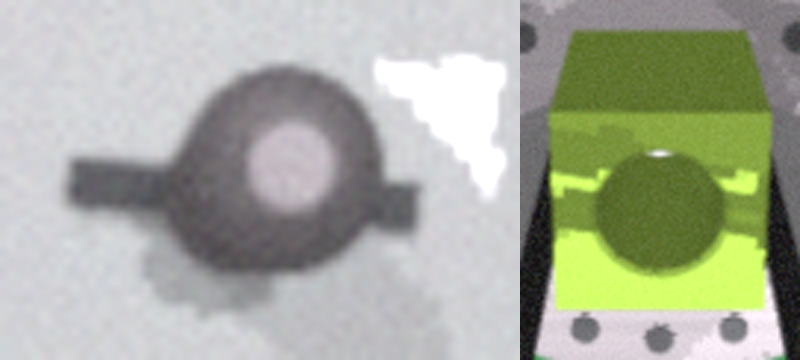

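Run:
```python
from h import *
np.set_printoptions(precision=4,suppress=True)
print('tip',atz('w2',276.3,90.8,.21)); 
k1,k2=atz('w2',248.6,92.7,.127),atz('w2',292.2,96,.127);print('key',k1,k2,(k1+k2)/2,np.linalg.norm(k1-k2),np.arctan2(*(k2-k1)[1::-1]))
print('bore',atz('w2',252.8,260.4,.3102))
Q=np.array([atz('w2',205+(x-520)/2.947,190+y/3,.3102) for x,y in [(550,112),(771,112),(766,308),(556,308)]])
print(Q,Q.mean(0))
for i in range(4):
    d=Q[i]-Q[i-1];print(np.linalg.norm(d),np.arctan2(d[1],d[0])%(np.pi/2))
```

```text
tip [ 0.5952 -0.2056  0.21  ]
key [ 0.5735 -0.208   0.127 ] [ 0.6172 -0.2035  0.127 ] [ 0.5954 -0.2058  0.127 ] 0.043947156289480746 0.10227061334846017
bore [ 0.5928 -0.2953  0.3102]
[[ 0.571  -0.2804  0.3102]
 [ 0.6082 -0.2739  0.3102]
 [ 0.6151 -0.3111  0.3102]
 [ 0.5773 -0.3177  0.3102]] [ 0.5929 -0.2957  0.3102]
0.03784284105544097 0.16710463450999513
0.0377281233959452 0.17323217549576886
0.03783816593170711 0.184659531175563
0.038392386813638116 0.17339979204219214
```

Emit:
step_arm(
  plan=[
    [[1,30,0,-0.03,10],[2,60,0,-0.07,10],[2,80,0,-0.07,10],[2.4,90,0,-0.07,10],[2.4,90,0,-0.07,10],[2.4,90,0,-0.07,10],[2.4,90,-10,-0.07,10],[2.4,90,-20,-0.07,10]],
  ],
)

```text
time: 7.05
tool_pos: [0.5955, -0.2098, 0.2603]
ee_rot: [3.14, 0.002, 1.67]
wrist_force: [-0.3, 0.1, -4.8]
width: 0.0379
```

Emit:
step_arm(
  plan=[
    [[0,0,-4,0,10],[0,0,-8,0,10],[0,0,-11,0,10],[0,0,-11,0,10],[0,0,-11,0,10]],
  ],
)

```text
time: 7.47
tool_pos: [0.5952, -0.2086, 0.2493]
ee_rot: [-3.141, -0.0, 1.671]
wrist_force: [-0.1, 0.1, -5.2]
width: 0.0379
```

Run:
```python
from h import *
o=robot.get_obs();print(o['tool_pos'],o['ee_rot'],o['width'],o['wrist_force'],o['wrist_torque'])
snap('wrist','w3');a=snap('side','s3');b=snap('scene','c3')
w=cv2.imread('pics/w3.png')[170:320,180:330]; w=cv2.resize(w,(400,400))
s=cv2.resize(cv2.imread('pics/s3.png')[150:270,290:420],(400,369))[:369]; s=np.vstack([s,np.zeros((31,400,3),np.uint8)])
cv2.imwrite('pics/z3.png',np.clip(np.hstack([w,s]).astype(float)*1.6,0,255).astype(np.uint8))
```

```text
[ 0.59521382 -0.20862463  0.24927743] [-3.14136823e+00 -1.65806669e-04  1.67140636e+00] 0.03788751058376428 [-0.08502228  0.10998282 -5.22211216] [-0.02435701  0.070839   -0.00166678]
```

View pics/z3.png

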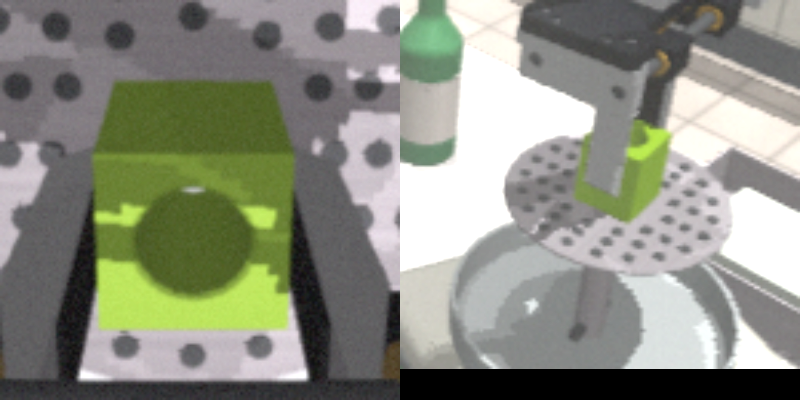

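The disc hangs level just above the shaft, on axis as far as this shows. I'll lower it slowly and watch the force.

Emit:
step_arm(
  plan=[
    [[0,1,-2,0,10],[0,1,-4,0,10],[0,1,-6,0,10],[0,1,-8,0,10],[0,1,-8,0,10]],
  ],
)

```text
time: 8.03
tool_pos: [0.595, -0.2072, 0.2406]
ee_rot: [-3.14, -0.001, 1.672]
wrist_force: [-0.4, -0.2, -4.5]
width: 0.0378
```

Emit:
step_arm(
  plan=[
    [[0,0,-1,0,10],[0,0,-2,0,10],[0,0,-3,0,10],[0,0,-4,0,10],[0,0,-5,0,10],[0,0,-6,0,10],[0,0,-6,0,10]],
  ],
)

```text
time: 8.62
tool_pos: [0.5952, -0.2073, 0.2352]
ee_rot: [-3.141, -0.0, 1.672]
wrist_force: [1.0, 0.4, -5.4]
width: 0.0377
```

Run:
```python
from h import *
o=robot.get_obs();print(o['tool_pos'],o['ee_rot'],o['width'],o['wrist_force'],o['wrist_torque'])
```

```text
[ 0.59518737 -0.20733619  0.23516871] [-3.14123750e+00 -2.72522853e-04  1.67179611e+00] 0.037665504735410894 [ 1.00411458  0.43131783 -5.43112346] [-0.10330155  0.00974904 -0.01490079]
```

Emit:
step_arm(
  plan=[
    [[0,0,-1,0,10],[0,0,-2,0,10],[0,0,-3,0,10],[0,0,-4,0,10],[0,0,-5,0,10],[0,0,-6,0,10],[0,0,-7,0,10],[0,0,-8,0,10]],
  ],
)

```text
time: 9.28
tool_pos: [0.5953, -0.2074, 0.2274]
ee_rot: [3.142, 0.0, 1.672]
wrist_force: [-0.7, 0.0, -4.5]
width: 0.0377
```

Emit:
step_arm(
  plan=[
    [[0,0,-1,0,10],[0,0,-2,0,10],[0,0,-3,0,10],[0,0,-4,0,10],[0,0,-5,0,10],[0,0,-6,0,10],[0,0,-7,0,10],[0,0,-8,0,10]],
  ],
)

```text
time: 9.95
tool_pos: [0.5953, -0.2074, 0.2194]
ee_rot: [3.141, 0.0, 1.672]
wrist_force: [0.3, -0.7, -4.7]
width: 0.0379
```

Run:
```python
from h import *
o=robot.get_obs();print(o['tool_pos'],o['ee_rot'],o['width'],o['wrist_force'],o['wrist_torque'])
```

```text
[ 0.59531573 -0.20736916  0.21942797] [3.14145426e+00 4.33768042e-05 1.67181524e+00] 0.037866890218611685 [ 0.29560521 -0.74190328 -4.66509228] [-0.05239295  0.10291493  0.01682563]
```

Emit:
step_arm(
  plan=[
    [[0,0,-2,0,10],[0,0,-4,0,10],[0,0,-6,0,10],[0,0,-8,0,10],[0,0,-10,0,10],[0,0,-12,0,10],[0,0,-14,0,10],[0,0,-16,0,10]],
  ],
)

```text
time: 10.62
tool_pos: [0.5953, -0.2074, 0.2033]
ee_rot: [3.142, -0.0, 1.672]
wrist_force: [0.4, -0.0, -4.7]
width: 0.0378
```

Emit:
step_arm(
  plan=[
    [[0,0,-2,0,10],[0,0,-4,0,10],[0,0,-6,0,10],[0,0,-8,0,10],[0,0,-10,0,10],[0,0,-12,0,10],[0,0,-14,0,10],[0,0,-16,0,10]],
  ],
)

```text
time: 11.28
tool_pos: [0.5953, -0.2073, 0.1873]
ee_rot: [3.141, 0.0, 1.672]
wrist_force: [0.4, 0.1, -5.0]
width: 0.038
```

Emit:
step_arm(
  plan=[
    [[0,0,-2,0,10],[0,0,-4,0,10],[0,0,-6,0,10],[0,0,-8,0,10],[0,0,-10,0,10],[0,0,-12,0,10],[0,0,-14,0,10],[0,0,-16,0,10]],
  ],
)

```text
time: 11.95
tool_pos: [0.5953, -0.2074, 0.1713]
ee_rot: [3.142, 0.0, 1.672]
wrist_force: [-0.3, -0.2, -5.0]
width: 0.0379
```

Emit:
step_arm(
  plan=[
    [[0,0,-1,0,10],[0,0,-2,0,10],[0,0,-3,0,10],[0,0,-4,0,10],[0,0,-5,0,10],[0,0,-6,0,10],[0,0,-7,0,10],[0,0,-8,0,10]],
  ],
)

```text
time: 12.62
tool_pos: [0.5953, -0.2074, 0.1635]
ee_rot: [3.141, 0.0, 1.672]
wrist_force: [0.8, -0.3, -4.5]
width: 0.0381
```

Emit:
step_arm(
  plan=[
    [[0,0,-0.5,0,10],[0,0,-1,0,10],[0,0,-1.5,0,10],[0,0,-2,0,10],[0,0,-2.5,0,10],[0,0,-3,0,10],[0,0,-3.5,0,10],[0,0,-4,0,10]],
  ],
)

```text
time: 13.28
tool_pos: [0.5953, -0.2074, 0.1595]
ee_rot: [3.141, 0.0, 1.672]
wrist_force: [-0.1, 0.4, -4.8]
width: 0.0377
```

Run:
```python
from h import *
o=robot.get_obs();print(o['tool_pos'],o['ee_rot'],o['width'],o['wrist_force'],o['wrist_torque'])
```

```text
[ 0.59531074 -0.20738823  0.15948192] [3.14146060e+00 4.71799498e-05 1.67177981e+00] 0.03774243006815757 [-0.05081743  0.40344678 -4.80579422] [-0.03192605 -0.01183517 -0.02247169]
```

Foot is at 0.124 with no contact, so it is at or just past the key top. I'll carry on gently.

Emit:
step_arm(
  plan=[
    [[0,0,-0.5,0,10],[0,0,-1,0,10],[0,0,-1.5,0,10],[0,0,-2,0,10],[0,0,-2,0,10]],
  ],
)

```text
time: 13.7
tool_pos: [0.5952, -0.2074, 0.1573]
ee_rot: [-3.142, -0.0, 1.672]
wrist_force: [0.3, -0.7, -4.1]
width: 0.0377
```

Emit:
step_arm(
  plan=[
    [[0,0,-0.5,0,10],[0,0,-1,0,10],[0,0,-1.5,0,10],[0,0,-2,0,10],[0,0,-2,0,10]],
  ],
)

```text
time: 14.12
tool_pos: [0.5952, -0.2073, 0.1553]
ee_rot: [-3.141, -0.0, 1.672]
wrist_force: [-0.5, -0.2, -4.1]
width: 0.0376
```

Emit:
step_arm(
  plan=[
    [[0,0,-0.5,0,10],[0,0,-1,0,10],[0,0,-1.5,0,10],[0,0,-2,0,10],[0,0,-2.5,0,10],[0,0,-3,0,10],[0,0,-3,0,10]],
  ],
)

```text
time: 14.7
tool_pos: [0.5952, -0.2073, 0.1523]
ee_rot: [-3.141, -0.0, 1.672]
wrist_force: [0.3, 1.6, -4.0]
width: 0.0377
```

Emit:
step_arm(
  plan=[
    [[0,0,-0.3,0,10],[0,0,-0.6,0,10],[0,0,-0.9,0,10],[0,0,-1.2,0,10],[0,0,-1.2,0,10]],
  ],
)

```text
time: 15.12
tool_pos: [0.5953, -0.2074, 0.1512]
ee_rot: [-3.142, -0.0, 1.672]
wrist_force: [0.3, 1.1, -5.0]
width: 0.0377
```

Emit:
step_arm(
  plan=[
    [[0,0,-0.3,0,10],[0,0,-0.6,0,10],[0,0,-0.9,0,10],[0,0,-0.9,0,10]],
  ],
)

```text
time: 15.45
tool_pos: [0.5953, -0.2074, 0.1507]
ee_rot: [3.141, 0.0, 1.672]
wrist_force: [-1.1, 0.3, -5.3]
width: 0.0377
```

Emit:
step_arm(
  plan=[
    [[0,0,-0.3,0,10],[0,0,-0.6,0,10],[0,0,-0.6,0,10]],
  ],
)

```text
time: 15.7
tool_pos: [0.5954, -0.2074, 0.1506]
ee_rot: [3.141, 0.0, 1.672]
wrist_force: [-1.2, -0.6, -0.8]
width: 0.0379
```

The weight is coming off the wrist at foot height 0.115, so it is on the bowl floor. One more light press to check, then release.

Emit:
step_arm(
  plan=[
    [[0,0,-0.3,0,10],[0,0,-0.6,0,10],[0,0,-0.6,0,10]],
  ],
)

```text
time: 15.95
tool_pos: [0.5954, -0.2074, 0.1504]
ee_rot: [3.141, 0.001, 1.672]
wrist_force: [-1.7, 0.7, 3.1]
width: 0.0379
```

Emit:
step_arm(
  plan=[
    [[0,0,0,0,42],[0,0,0,0,44],[0,0,0,0,48],[0,0,0,0,55],[0,0,0,0,65],[0,0,0,0,80],[0,0,0,0,80],[0,0,0,0,80]],
  ],
)

```text
time: 16.62
tool_pos: [0.5953, -0.2074, 0.1491]
ee_rot: [3.141, 0.0, 1.672]
wrist_force: [-0.5, 0.3, -0.2]
width: 0.0737
```

Run:
```python
from h import *
o=robot.get_obs();print(o['tool_pos'],o['ee_rot'],o['width'],o['wrist_force'],o['wrist_torque'])
```

```text
[ 0.59533984 -0.20741842  0.14914916] [3.14147981e+00 3.15253536e-05 1.67175840e+00] 0.07370234317345355 [-0.45341629  0.33676858 -0.15492847] [-0.06042822  0.03341719 -0.02097844]
```

Released. Now I'll back straight up and check.

Emit:
step_arm(
  plan=[
    [[0,0,5,0,80],[0,0,15,0,80],[0,0,30,0,80],[0,0,50,0,80],[0,0,75,0,80],[0,0,100,0,80],[0,0,120,0,80],[0,0,130,0,80]],
  ],
)

```text
time: 17.28
tool_pos: [0.5962, -0.2077, 0.2844]
ee_rot: [3.135, 0.004, 1.672]
wrist_force: [0.1, 0.3, 0.4]
width: 0.0753
```

Emit:
step_arm(
  plan=[
    [[0,0,0,0,80],[0,0,0,0,80],[0,0,0,0,80],[0,0,0,0,80]],
  ],
)

```text
time: 17.62
tool_pos: [0.5947, -0.2071, 0.2769]
ee_rot: [-3.138, -0.002, 1.672]
wrist_force: [0.6, 0.3, -0.3]
width: 0.0753
```

Run:
```python
from h import *
o=robot.get_obs();print(o['tool_pos'],o['wrist_force'])
snap('side','s4');snap('wrist','w4')
s=cv2.resize(cv2.imread('pics/s4.png')[190:310,280:410],(400,369)); w=cv2.resize(cv2.imread('pics/w4.png'),(400,300));w=np.vstack([w,np.zeros((69,400,3),np.uint8)])
cv2.imwrite('pics/z4.png',np.clip(np.hstack([s,w]).astype(float)*1.5,0,255).astype(np.uint8))
for n in('s4','w4'):
    P=[.5953,-.2057]
    a=np.linspace(0,2*np.pi,9)[:-1]
    print(n,'hubtop',proj(n,P+[.181]),'floating',proj(n,P+[.191]),'tip',proj(n,P+[.21]))
```

```text
[ 0.59471292 -0.20713867  0.2769252 ] [ 0.5532087   0.33700267 -0.27734217]
s4 hubtop [354.82979515 232.88602369] floating [355.5411368  229.12881593] tip [356.92401359 221.82145688]
w4 hubtop [253.42924222 194.08794915] floating [253.43929449 197.2398855 ] tip [253.46038502 203.87337516]
```

View pics/z4.png

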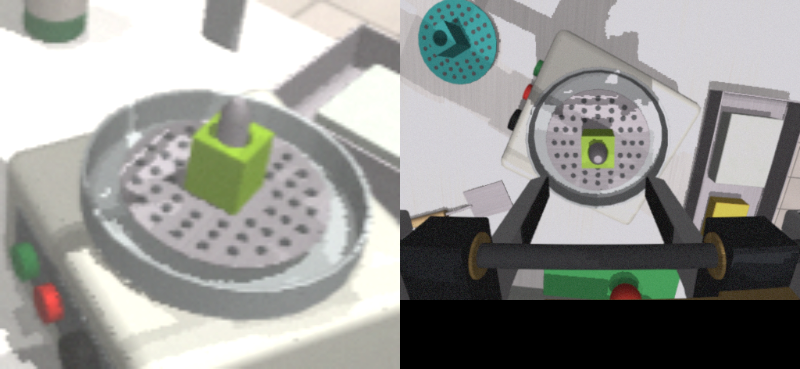

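The disc sits level inside the bowl with the shaft standing about 29 mm out of the hub. The hub top is at about row 234 in the side view, against 232.9 predicted for home and 229 if it were still resting on the key. The fingers are clear, so I'm handing in.

```bash
python3 -c "
from bench import robot
print(robot.close_job())"
```

```text
the job is handed in; nothing more can be done
None
```

The grating disc is home on the bowl floor and released, and the job is handed in at about 18 s of the 61 s allowed; the interface gives no verdict.

- **Method:** I gripped the lime-green hub across two flats and lifted the disc over the shaft. From the wrist picture I measured the shaft axis and the key angle (about 0.10 rad). I turned the disc about 0.07 rad to match before lowering it in small steps. The slot found the key on the way down, so no turning search under pressure was needed.
- **Forces:** The wrist readings showed no contact until the floor. There the reading went from about -5 N to +3 N, a press of roughly 8 N. I only saw the force at the end of each move, so short peaks in between were not observed.
- **Last checks:**
  - The foot came to rest at 0.115 m by tool height, the height of the bowl floor.
  - The side picture puts the hub top at about row 234; 232.9 was predicted for home and 229 for still resting on the key.
  - The disc looks level, the shaft stands out of the hub, and the fingers are clear.
- **Not measured:** I did not re-measure the blue-hubbed disc, bowl, bottle and mill afterwards. I planned the path to stay clear of them and felt no contact.

No check failed. The first rough key angle from the fixed cameras (0.19 rad) disagreed with the closer wrist measurement (0.10 rad), and I used the wrist one.

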